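# Scoop the draw ball out of the prize-draw jar

## Robot

A 6-joint arm with a two-finger parallel gripper is mounted at the origin on a cart in front of the work surface, level with it; the furniture and walls round the work are solid. World frame = base frame: x ahead of the robot, y to its left, z up, the work surface at z = 0. Lengths are in m, angles in degrees, forces in N, time in s.
With the tool pointing down it reaches from about 0.375 to 0.9 m from the base axis. Payload 3.1 kg.
Tool frame: the origin (TCP) lies on the centre line of the jaws, within the pads' length; the fingertips stand 25 mm ahead of it and the grasp point (between the pads) lies 6 mm ahead of it; z points along the fingers, y is the line along which they close (so a half turn about z gives the same grasp; the last joint's range is limited). The gripper opens to 87 mm and grips with 3 to 60 N. Pads are 19 mm wide; open, the fingers measure 117 mm over their backs; the gripper's body (75 mm by 190 mm) begins 51 mm behind the grasp point.
Start: joints at [-77.263, 30.224, 82.088, -0, 67.689, -10.227], TCP at [0.244, -0.575, 0.248] pointing down, gripper open.
Joint ranges: [-176.69, 176.69], [-43.24, 126.21], [12.49, 139.97], [-82, 262], [0, 151.66], [-163.58, 163.58]. Speed limits (degrees/s): [159.86, 159.86, 180, 180, 180, 180].

## Interface

Orientations are given as a 3x3 rotation matrix whose columns are the frame's x, y, z axes.
In Python, from rig import * gives the robot as it stands.
- The arm moves only by the tool step_arm, never from a script. Its argument "steps" is a list of rows, each a list of 7 numbers: the shift along the tool's x, y, z normalised to -1 to 1, where 1 is 0.3 m, then the turn, a rotation vector about the tool's x, y, z normalised to -1 to 1, where 1 is 45 degrees, then the gripper's target within -1 to 1 (shut at 1, half-way at 0, fully open at -1). A call has 1 to 8 rows; each row is the pose to reach, as a shift and turn from the pose commanded when the call began, along the tool's axes at that moment; what a row does not reach only later rows make up. A row lasts 1/12 s, in which the tool goes at most 41.7 mm and 7.16 degrees, less where a joint would pass 70% of its speed; a pose out of reach is approached as far as the arm can. A call with a number of a shift or a turn outside -1 to 1 is refused whole. A call with a gripper value outside its range is refused whole. The fingers move at their own pace and stop on an object; the grip force is fixed at half the most. Time passes only in rows, so rows that repeat a pose let the fingers close. It gives the time, the measured TCP pose, the force, the opening and the grip force at its end, in the units of the state.
- read_state(): the state, without advancing time (a new reading comes with each control period).
- capture(name): name is "scene" or "top" or "wrist"; returns a dict with "image" (384x512x3 uint8, red, green, blue), "vertical_fov" (degrees; the focal length in pixels is half the picture's height over the tangent of half this angle, whatever the lens; pixels are square), "cx", "cy" (the principal point, pixels), "k1" (the pictures are not rectified: a ray, as slopes to the right and down, at radius r is drawn at 1 + k1 r^2 times it, then the intrinsics apply), "world_from_camera" (4x4, takes a point from camera to world coordinates); the wrist camera has in their place "T_tool_cam" (4x4, takes a point from camera to tool coordinates, whose origin is the TCP and whose axes are the flange's). Camera axes: x right, y down, z forward; pixel columns grow to the right and rows downward; lengths in m; the calibration is good to about 2 mm. A picture is of the moment at which its call begins: read the wrist's pose just before it. There is no depth.
- hand_in(): hands the job in; it is judged then, once.
The state is a dict: "time_s": time; "joint_positions": joint angles; "qvel": joint speeds; "tau": joint torques, N m; "position": TCP position; "tcp_rot": TCP orientation; "force": force on the tool from outside, world axes, zero at the start; "moment": the same for the moment, N m; "opening": opening from 0.0 (shut) to 1.0 (fully open); "grasp_force": force on a finger pad.
Only numpy, scipy, OpenCV 4.12 (cv2) and the standard library are available. Lean on these libraries where they do the work, as an engineer would, in place of code of your own. Each camera call takes 0.05 s, during which the arm holds its last target. There are 200 camera calls.

## Task

Draw the reading-club prize ball: take the white scoop by its blue grip, tip its open front down into the open round jar and scoop up the orange ball, then right the scoop and lift it out with the ball in it. Stand the scoop upright in the middle of the cork coaster, the ball still in it, and let go. Never touch the ball with the fingers.

Things in the scene. Friction and masses are not known exactly. Their poses are not given: they have to be found in the camera images.
- scoop: White scoop, 120 g (mm): open to its -x. Origin: underside of flat base (x -14 to 16, y +-21). Cup 36 wide inside, walls 22 high. Lip, 3 thick, rises 24 deg from the base's front, tapers to 22 wide; tip's underside at x -34.5, z 10. Tip it 25 to 50 deg to scoop. Handle from x 16.5, z 6 leans 10 deg to +x; blue grip 16x16, 60 long, middle x 39, z 134; top z 164. Grip firmly, press lightly
- draw_jar: Open clear round jar, blue ring at its mouth, fixed; 100 high, 148 across (mm). Origin: centre of underside. Floor flat at z 5. Free inner radius 54 at z 6, 62 at z 27, 68 at z 50, 63 at z 75, 46 at z 87, mouth 44 up to z 100. A pushed ball rolls to the wall, where the lip, driven on and up along the wall, gets under it. Jars with lids are bystanders
- coaster: Round cork coaster, fixed, 120 mm across, 4 mm thick. Origin: centre of its underside; its top is at z = 4 mm.
- ball_center (a point): Centre of the only orange ball, 24 mm in diameter, 12 g, smooth and slippery, which lies loose on the floor inside the jar, within about 10 mm of its middle (centre at z = 17 mm).
Mind the look-alikes: they are no part of the job. What is shaped like the scoop but red is not meant.

How it is judged:
By the outcome, as a careful person would: the job done as asked, in the order asked, and still so for the second after the job is handed in, with the robot touching nothing.
It also fails if it takes over 58 s, if anything falls off the work surface, if the arm or the gripper's body presses on something with over 40 N, if the wrist force passes 120 N, or if a joint passes its speed limit or range.

## Working session

There is one attempt and no reset: what is moved stays moved. The work goes in short steps, Python scripts to look and compute and a tool call to move; the robot and the scene stay as the last step left them, time stands still between calls to the robot, and variables do not carry over. Pictures are saved under pics/ and viewed, at most 10 in all, crops included, and the job is handed in when it is done.

Besides the shell and the picture viewer there is one more tool, called by a JSON object that holds its "api" and its "payload". step_arm: Moves the arm, as the interface text tells. Scaled input: -1 to 1 covers 0.3 m each way for a shift and 45 degrees each way for a turn. Its arguments: {"type":"object","properties":{"steps":{"type":"array"}},"required":["steps"]}

```bash
mkdir -p pics
cat > h.py <<'E'
from rig import *
import numpy as np, cv2
def save(c,n,box=None,s=1):
    im=c["image"][:,:,::-1]
    if box: im=im[box[1]:box[3],box[0]:box[2]]
    cv2.imwrite("pics/"+n,cv2.resize(im,None,fx=s,fy=s,interpolation=cv2.INTER_CUBIC))
def W(c,st=None):
    if "world_from_camera" in c: return np.array(c["world_from_camera"])
    T=np.eye(4);T[:3,:3]=np.array(st["tcp_rot"]);T[:3,3]=st["position"]
    return T@np.array(c["T_tool_cam"])
def ray(c,u,v,st=None):
    f=192/np.tan(np.radians(c["vertical_fov"]/2))
    d=np.array([(u-c["cx"])/f,(v-c["cy"])/f]);s=d.copy()
    for _ in range(20): s=d/(1+c["k1"]*(s@s))
    T=W(c,st);r=T[:3,:3]@np.array([s[0],s[1],1]);return T[:3,3],r/np.linalg.norm(r)
def onz(c,u,v,z,st=None):
    o,d=ray(c,u,v,st);return o+d*(z-o[2])/d[2]
def tri(*rs):
    A=sum(np.eye(3)-np.outer(d,d) for o,d in rs);b=sum((np.eye(3)-np.outer(d,d))@o for o,d in rs)
    return np.linalg.solve(A,b)
def blobs(c,lo,hi,amin=15):
    h=cv2.cvtColor(c["image"],cv2.COLOR_RGB2HSV);m=cv2.inRange(h,lo,hi)
    n,l,s,ce=cv2.connectedComponentsWithStats(m)
    return [(s[i].tolist(),ce[i].round(1).tolist()) for i in range(1,n) if s[i][4]>=amin]
E
python3 - <<'E'
from h import *
a=capture("scene");b=capture("top")
im=np.hstack([a["image"],b["image"]])
save(a,"scene.png",None,1.5);save(b,"top.png",None,1.5)
for c in(a,b):
    print(W(c).round(3).tolist(),c["vertical_fov"],c["k1"])
    print("blue",blobs(c,(100,120,50),(130,255,255)));print("or",blobs(c,(8,150,120),(20,255,255)))
E
```

```text
[[-0.535, -0.4, 0.744, -0.273], [-0.845, 0.233, -0.482, 0.497], [0.019, -0.886, -0.462, 0.527], [0.0, 0.0, 0.0, 1.0]] 48.57782323665182 -0.09673268344167124
blue [([265, 40, 12, 7, 69], [270.7, 43.3]), ([191, 137, 6, 5, 28], [193.5, 139.0]), ([0, 175, 27, 29, 416], [9.0, 190.1]), ([129, 197, 50, 22, 123], [153.6, 211.7])]
or [([10, 177, 15, 11, 63], [17.6, 180.8]), ([229, 191, 42, 19, 652], [249.4, 200.0]), ([0, 200, 29, 12, 92], [16.3, 205.1])]
[[-0.0, -0.997, 0.074, 0.429], [-1.0, 0.001, 0.007, -0.013], [-0.007, -0.074, -0.997, 1.09], [0.0, 0.0, 0.0, 1.0]] 48.02228449258843 -0.16710714643976757
blue [([368, 5, 25, 5, 80], [380.1, 6.9]), ([9, 30, 51, 75, 2204], [34.9, 67.0]), ([0, 148, 14, 15, 172], [6.1, 154.6]), ([15, 150, 3, 7, 18], [15.9, 153.4]), ([115, 177, 44, 45, 185], [136.8, 198.8]), ([347, 176, 7, 7, 39], [350.2, 178.7]), ([0, 211, 25, 7, 72], [12.5, 214.0]), ([0, 230, 5, 9, 29], [1.4, 234.4]), ([0, 243, 5, 6, 24], [1.5, 245.5]), ([393, 243, 8, 8, 42], [396.6, 246.7])]
or [([51, 35, 13, 8, 80], [57.1, 38.2]), ([54, 45, 10, 34, 162], [59.7, 57.2]), ([35, 96, 17, 7, 58], [44.9, 99.6]), ([139, 198, 8, 8, 52], [142.5, 201.5]), ([490, 224, 5, 5, 16], [492.0, 226.0]), ([487, 231, 5, 4, 16], [489.2, 232.6]), ([485, 238, 4, 4, 15], [486.6, 239.4])]
```

View pics/scene.png

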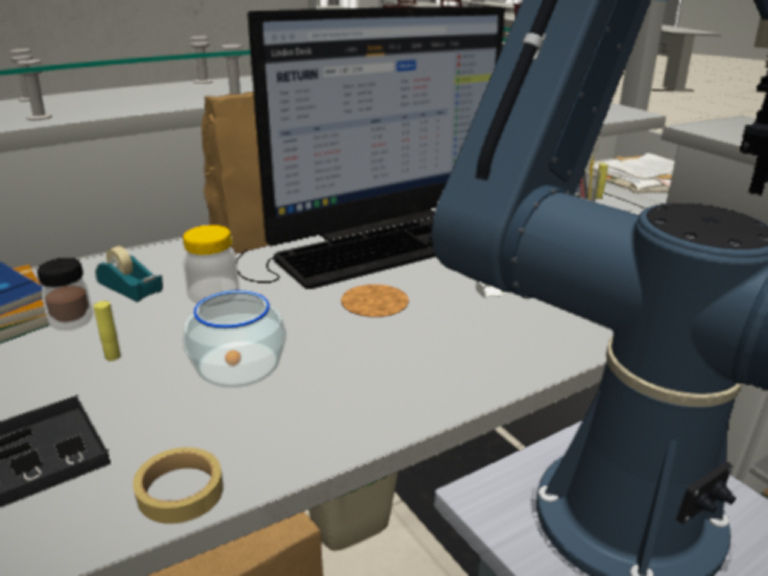

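View pics/top.png

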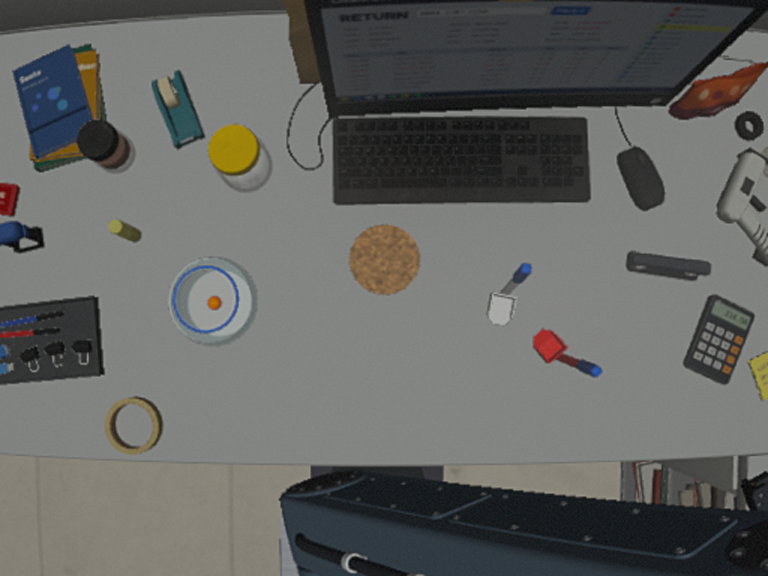

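Top view at 1.5x: the white scoop's cup is at (502,308) with its blue grip at (525,270), and the coaster is at (385,259). The open jar with the blue ring is at (213,300), with the orange ball at (214,303) inside it.

Possible mix-ups:
- **Scoop:** the red scoop at (548,345) with a grip at (590,370), and the blue things at (10,235). I choose the white one at (502,308).
- **Jar:** the lidded jars at (235,150) and (100,143).
- **Coaster:** the tape ring at (133,425).

Run:
```python
from h import *
b=capture("top");a=capture("scene")
save(b,"crop.png",(300,150,420,270),5)
h=cv2.cvtColor(b["image"],cv2.COLOR_RGB2HSV)
# coaster
m=cv2.inRange(h,(8,70,60),(20,255,255));m[:,:220]=0;m[:,290:]=0;m[:140]=0;m[210:]=0
cn=max(cv2.findContours(m,0,2)[0],key=cv2.contourArea);e=cv2.minEnclosingCircle(cn);print("coaster",e,onz(b,*e[0],.004))
# ring
m=cv2.inRange(h,(100,100,50),(130,255,255));ys,xs=np.nonzero(m[170:230,105:170]);el=cv2.fitEllipse(np.c_[xs+105,ys+170].astype(np.float32));print("ring",el,onz(b,*el[0],.098))
m=cv2.inRange(cv2.cvtColor(a["image"],cv2.COLOR_RGB2HSV),(100,80,50),(130,255,255));ys,xs=np.nonzero(m[185:225,120:185]);e2=cv2.fitEllipse(np.c_[xs+120,ys+185].astype(np.float32));print("ring scene",onz(a,*e2[0],.098),tri(ray(a,*e2[0]),ray(b,*el[0])))
print("ball",onz(b,142.6,201.5,.017), "scene ball",onz(a,233/1.5,357/1.5,.017))
m=cv2.inRange(h,(0,0,195),(179,40,255));m[:,:310]=0;m[:,360:]=0;m[:180]=0;m[225:]=0
n,l,s,ce=cv2.connectedComponentsWithStats(m);print([(s[i].tolist(),ce[i]) for i in range(1,n) if s[i][4]>20])
print("grip",onz(b,350.2,178.7,.145));print("cup",onz(b,502/1.5,308/1.5,.01))
st=read_state();print(st["position"],np.array(st["tcp_rot"]).round(3).tolist(),st["time_s"])
c=capture("wrist");print(np.array(c["T_tool_cam"]).round(3).tolist(),c["vertical_fov"])
```

```text
coaster ((255.89755249023438, 172.52752685546875), 23.24039649963379) [ 0.57574583 -0.01782024  0.004     ]
ring ((136.65670776367188, 199.04827880859375), (41.97282028198242, 43.315582275390625), 18.420873641967773) [0.50166302 0.26154066 0.098     ]
ring scene [0.49969753 0.26269903 0.098     ] [0.50179331 0.26196699 0.09678723]
ball [0.50134519 0.26840163 0.017     ] scene ball [0.50271991 0.26668344 0.017     ]
[]
grip [ 0.54312977 -0.22683288  0.145     ]
cup [ 0.49170583 -0.21639698  0.01      ]
[ 0.24377399 -0.57503473  0.24694358] [[0.921, 0.39, -0.0], [0.39, -0.921, 0.001], [0.0, -0.001, -1.0]] 0.2
[[-0.001, -0.968, -0.253, 0.069], [1.0, -0.001, -0.0, -0.0], [-0.0, -0.253, 0.968, -0.137], [0.0, 0.0, 0.0, 1.0]] 61.90430548005101
```

View pics/crop.png

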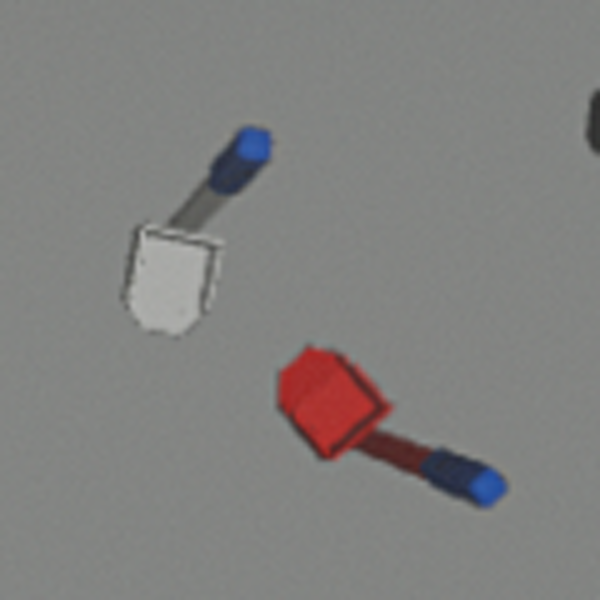

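The crop confirms the white scoop: blue grip top at (256,144), back wall from (145,227) to (220,243), and lip tip at (170,330). Its open front points down in the image, and the red one is separate.

```bash
cat >> h.py <<'E'
from scipy.spatial.transform import Rotation as Ro
def scoopR(yaw,tip=0):  # world_from_scoop; tip>0 lowers the open front
    return (Ro.from_euler('z',yaw,degrees=True)*Ro.from_euler('y',-tip,degrees=True)).as_matrix()
# tool in scoop frame when gripping: z down the handle, y = scoop x side
t=np.radians(10)
Z=-np.array([np.sin(t),0,np.cos(t)]);Y=np.array([np.cos(t),0,-np.sin(t)]);TS=np.c_[np.cross(Y,Z),Y,Z]
G=np.array([.039,0,.134])
def tcp_for(org,yaw,tip=0,back=0):
    R=scoopR(yaw,tip)@TS
    return np.array(org)+scoopR(yaw,tip)@G-R[:,2]*(.006+back),R
def rel(p,R,p0=None,R0=None):
    st=read_state()
    if p0 is None: p0=np.array(st["position"]);R0=np.array(st["tcp_rot"])
    s=R0.T@(p-p0)/.3;w=Ro.from_matrix(R0.T@R).as_rotvec(degrees=True)/45
    return np.r_[s,w].round(4).tolist(),"rows>=%.1f"%max(np.linalg.norm(p-p0)/.0417,np.linalg.norm(w)*45/7.16)
E
python3 - <<'E'
from h import *
b=capture("top")
T=onz(b,351.2,178.8,.164);l=onz(b,329,195.4,.022);r=onz(b,344,198.6,.022);tip=onz(b,334,216,.011)
print(T,l,r,tip); d=l-r;yaw=np.degrees(np.arctan2(d[1],d[0]))-90
v=T-tip;yaw2=np.degrees(np.arctan2(v[1],v[0]));print(yaw,yaw2,np.linalg.norm(v[:2]))
y=(yaw+yaw2)/2;o=T-scoopR(y)@[.0444,0,.164];o2=tip-scoopR(y)@[-.0345,0,.01];print(o,o2)
p,R=tcp_for([o[0],o[1],0],y,0,.09);print(p,R.round(2).tolist(),rel(p,R))
E
```

```text
[ 0.54062772 -0.2247348   0.164     ] [ 0.51587507 -0.20019055  0.022     ] [ 0.5078269  -0.23799976  0.022     ] [ 0.46477519 -0.2141617   0.011     ]
-12.016771081231227 -7.935343492722676 0.07658588731123302
[ 4.96899041e-01 -2.17043095e-01  2.77555756e-17] [ 0.49875355 -0.22013836  0.001     ]
[ 0.55172755 -0.22668722  0.22854154] [[0.17, 0.97, -0.17], [0.98, -0.17, 0.03], [0.0, -0.17, -0.98]] ([1.3983, -0.6691, 0.0629, 0.2027, -0.1113, -1.2645], 'rows>=11.2')
```

{"api": "step_arm", "payload": {"steps": [[0.75,-0.36,-0.05,0.1,-0.05,-0.65,-1],[0.75,-0.36,-0.05,0.1,-0.05,-0.65,-1],[0.75,-0.36,-0.05,0.1,-0.05,-0.65,-1],[0.75,-0.36,-0.05,0.1,-0.05,-0.65,-1],[0.75,-0.36,-0.05,0.1,-0.05,-0.65,-1],[0.75,-0.36,-0.05,0.1,-0.05,-0.65,-1],[0.75,-0.36,-0.05,0.1,-0.05,-0.65,-1],[0.75,-0.36,-0.05,0.1,-0.05,-0.65,-1]]}}

```text
time_s: 0.97
position: [0.4103, -0.3864, 0.2628]
tcp_rot: [[0.608, 0.79, -0.078], [0.794, -0.607, 0.037], [-0.018, -0.085, -0.996]]
force: [-0.2, -0.5, -0.6]
opening: 0.996
grasp_force: 0.0
```

Run:
```python
from h import *
p,R=tcp_for([.4975,-.218,0],-10,0,.09);print(rel(p,R),read_state()["joint_positions"],read_state()["position"])
```

```text
([0.7097, 0.0624, 0.0963, 0.1066, -0.0562, -0.608], 'rows>=5.2') [-53.4493775   26.33894596  86.81732375  -2.47231037  71.24074202
 -15.06972215] [ 0.41034102 -0.38636858  0.26280772]
```

{"api": "step_arm", "payload": {"steps": [[0.71,0.06,0.1,0.107,-0.056,-0.61,-1],[0.71,0.06,0.1,0.107,-0.056,-0.61,-1],[0.71,0.06,0.1,0.107,-0.056,-0.61,-1],[0.71,0.06,0.1,0.107,-0.056,-0.61,-1],[0.71,0.06,0.1,0.107,-0.056,-0.61,-1],[0.71,0.06,0.1,0.107,-0.056,-0.61,-1],[0.71,0.06,0.1,0.107,-0.056,-0.61,-1]]}}

```text
time_s: 1.55
position: [0.5519, -0.2287, 0.2262]
tcp_rot: [[0.174, 0.97, -0.172], [0.985, -0.171, 0.032], [0.001, -0.175, -0.985]]
force: [-0.5, -0.5, -0.8]
opening: 0.999
grasp_force: 0.0
```

Run:
```python
from h import *
st=read_state();c=capture("wrist");save(c,"w1.png",None,1.5)
print(st["position"],st["tcp_rot"]);print(blobs(c,(100,100,40),(130,255,255)))
```

```text
[ 0.55189231 -0.22869694  0.22622809] [[ 0.17425439  0.96953887 -0.17213308]
 [ 0.98469996 -0.17136126  0.03164344]
 [ 0.0011826  -0.17501344 -0.98456533]]
[([242, 179, 23, 39, 720], [252.6, 199.7]), ([132, 306, 10, 8, 48], [136.2, 309.0])]
```

View pics/w1.png

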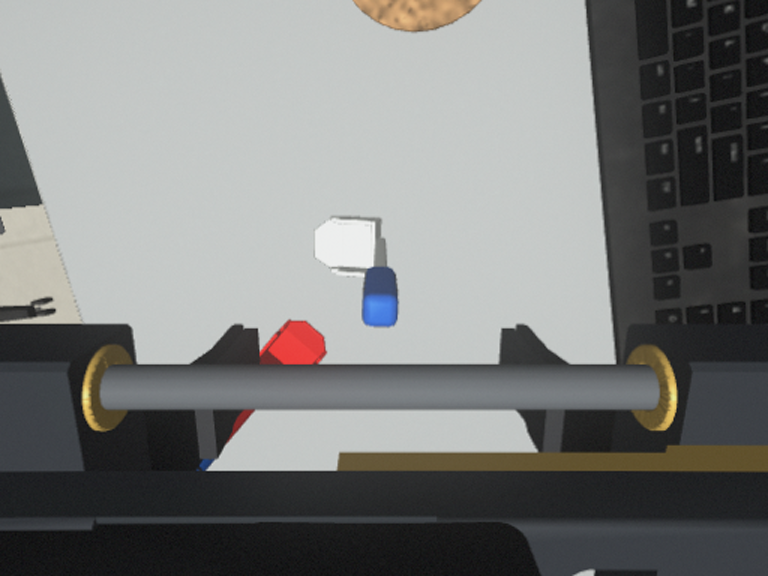

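Wrist view: the grip's top face is centred at about (380,309), and the cup is at (348,245) with its axis along the image rows, so the yaw is right. The fingers straddle the grip.

Run:
```python
from h import *
st=read_state();c=capture("wrist");P=lambda u,v,z:onz(c,u/1.5,v/1.5,z,st)
T=P(380,309,.164);l=P(381,219,.022);r=P(376,275,.022);tip=P(315,244,.011);print(T,l,r,tip)
d=l-r;print(np.degrees(np.arctan2(d[1],d[0]))-90,np.degrees(np.arctan2(*(T-tip)[1::-1])))
y=-10;o=T-scoopR(y)@[.0444,0,.164];print(o,tip-scoopR(y)@[-.0345,0,.01])
for b in(0,.03):
  p,R=tcp_for([o[0],o[1],0],y,0,b);print(p,rel(p,R))
```

```text
[ 0.54154823 -0.22371106  0.164     ] [ 0.52138548 -0.19841411  0.022     ] [ 0.51040586 -0.23856292  0.022     ] [ 0.46501006 -0.21035776  0.011     ]
-15.294891652718334 -9.896549476026182
[ 0.49782277 -0.21600108  0.        ] [ 0.49898593 -0.21634862  0.001     ]
[ 0.53725633 -0.22295428  0.13990885] ([0.0193, 0.0038, 0.2945, -0.0014, -0.0007, -0.0052], 'rows>=2.1')
[ 0.54238663 -0.22385889  0.16945308] ([0.0194, 0.0037, 0.1945, -0.0014, -0.0007, -0.0052], 'rows>=1.4')
```

{"api": "step_arm", "payload": {"steps": [[0.02,0.004,0.1,0,0,-0.01,-1],[0.02,0.004,0.18,0,0,-0.01,-1],[0.02,0.004,0.24,0,0,-0.01,-1],[0.02,0.004,0.29,0,0,-0.01,-1],[0.02,0.004,0.295,0,0,-0.01,-0.5],[0.02,0.004,0.295,0,0,-0.01,0],[0.02,0.004,0.295,0,0,-0.01,0.4],[0.02,0.004,0.295,0,0,-0.01,0.6]]}}

```text
time_s: 2.32
position: [0.5387, -0.2226, 0.1414]
tcp_rot: [[0.171, 0.971, -0.169], [0.985, -0.168, 0.03], [0.001, -0.171, -0.985]]
force: [-0.7, 0.1, -0.8]
opening: 0.78
grasp_force: 0.0
```

{"api": "step_arm", "payload": {"steps": [[0,0,0,0,0,0,1],[0,0,0,0,0,0,1],[0,0,0,0,0,0,1],[0,0,0,0,0,0,1],[0,0,0,0,0,0,1],[0,0,0,0,0,0,1]]}}

```text
time_s: 2.82
position: [0.5382, -0.221, 0.14]
tcp_rot: [[0.169, 0.971, -0.171], [0.986, -0.166, 0.032], [0.002, -0.174, -0.985]]
force: [-0.7, -0.7, 0.7]
opening: 0.327
grasp_force: 0.0
```

Run:
```python
from h import *
st=read_state();print(st["position"],st["tcp_rot"],st["joint_positions"],st["force"],st["moment"],st["opening"],st["grasp_force"])
R=np.array(st["tcp_rot"]);print(R.T@[0,0,.12/.3])
```

```text
[ 0.53818737 -0.22098896  0.14000566] [[ 0.16891987  0.97067488 -0.17104488]
 [ 0.9856273  -0.16596655  0.03152667]
 [ 0.00221442 -0.17391198 -0.98475871]] [-31.56433154  38.39668504  86.76166605  -3.98989723  64.25170833
 -19.82073058] [-0.69367164 -0.67952042  0.71070389] [-0.00592626 -0.23224112  0.04025928] 0.32691871169236303 0.0
[ 0.00088577 -0.06956479 -0.39390348]
```

{"api": "step_arm", "payload": {"steps": [[0,0,0,0,0,0,1],[0,0,0,0,0,0,1],[0,0,0,0,0,0,1],[0,0,0,0,0,0,1],[0,0,0,0,0,0,1],[0,0,0,0,0,0,1]]}}

```text
time_s: 3.32
position: [0.538, -0.221, 0.14]
tcp_rot: [[0.169, 0.971, -0.171], [0.986, -0.166, 0.032], [0.002, -0.174, -0.985]]
force: [0.4, 0.3, -0.4]
opening: 0.182
grasp_force: 29.7
```

{"api": "step_arm", "payload": {"steps": [[0,-0.006,-0.03,0,0,0,1],[0,-0.018,-0.1,0,0,0,1],[0,-0.034,-0.19,0,0,0,1],[0,-0.05,-0.28,0,0,0,1],[0,-0.062,-0.35,0,0,0,1],[0,-0.07,-0.4,0,0,0,1],[0,-0.07,-0.4,0,0,0,1],[0,-0.07,-0.4,0,0,0,1]]}}

```text
time_s: 3.98
position: [0.5386, -0.2217, 0.2627]
tcp_rot: [[0.169, 0.971, -0.169], [0.986, -0.166, 0.03], [0.001, -0.172, -0.985]]
force: [0.1, -0.1, -1.4]
opening: 0.18
grasp_force: 29.6
```

Run:
```python
from h import *
st=read_state();print(st["position"],st["joint_positions"],st["force"],st["opening"],st["grasp_force"])
c=capture("wrist");save(c,"w2.png",None,1.5)
```

```text
[ 0.5385964  -0.22165178  0.26269898] [-31.59812081  29.92307726  80.71121086  -3.66806581  78.59765853
 -20.84851512] [ 0.09751488 -0.06383556 -1.39472425] 0.18008551784565505 29.64659007266164
```

View pics/w2.png

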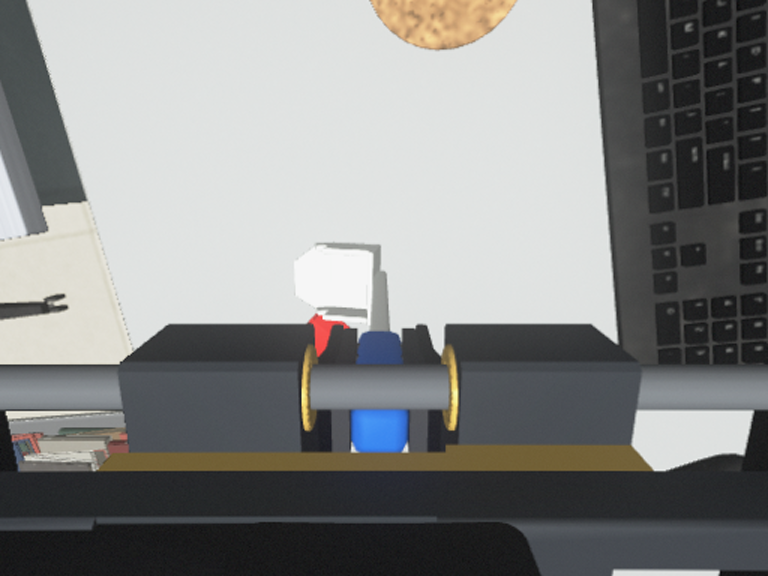

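The scoop is gripped firmly at 29.6 N, with the cup visible at (335,280) and nothing displaced. Before choosing the scooping direction, I'll fit a simple kinematic model to the logged poses to check joint room.

```bash
cat > kin.py <<'E'
from h import *
from scipy.optimize import least_squares
D=[([-77.263,30.224,82.088,0,67.689,-10.227],[.24377,-.57503,.24694]),
([-53.4493775,26.33894596,86.81732375,-2.47231037,71.24074202,-15.06972215],[.41034,-.38637,.26281]),
([-31.56433154,38.39668504,86.76166605,-3.98989723,64.25170833,-19.82073058],[.53818737,-.22098896,.14000566]),
([-31.59812081,29.92307726,80.71121086,-3.66806581,78.59765853,-20.84851512],[.5385964,-.22165178,.26269898])]
r=lambda a,q:Ro.from_euler(a,q,degrees=True).as_matrix()
def fk(q,p):
    a,dy,h,L2,b,L3,Lt=p
    A=r('z',q[0]);x=A@[a,dy,h];A=A@r('y',q[1]);x=x+A@[0,0,L2];A=A@r('y',q[2]);x=x+A@[b,0,L3]
    A=A@r('z',q[3])@r('y',q[4]);x=x+A@[0,0,Lt];return x,A@r('z',q[5])
def fit():
    s=least_squares(lambda p:np.r_[np.concatenate([fk(q,p)[0]-x for q,x in D])*1000,(p-[0,0,.3,.4,0,.4,.3])*.3],[0,0,.3,.4,0,.4,.3]);return s.x
def ik(p,R,q0,par):
    def f(q):
        x,A=fk(q,par);return np.r_[(x-p)*20,(A-R).ravel()]
    lo=[-176,-43,12.5,-82,0,-163];hi=[176,126,140,262,151.6,163]
    s=least_squares(f,np.clip(q0,np.add(lo,.1),np.subtract(hi,.1)),bounds=(lo,hi));return s.x,np.abs(s.fun).max()
E
python3 - <<'E'
from kin import *
par=fit();print(par.round(4));
for q,x in D: print((fk(q,par)[0]-x).round(4))
print(fk(D[3][0],par)[1].round(3).tolist(),fk(D[0][0],par)[1].round(3).tolist())
J=np.array([.5017,.262,0])
for yaw in(40,28,0,-30,-60,-90,-150,90,130):
    u=-scoopR(yaw)[:,0]
    for th,ts in((50,-.015),(30,.05),(0,.055)):
        R=scoopR(yaw,th);tipv=R@[-.0345,0,.01]
        org=J+u*ts+[0,0,.006]-tipv
        p,RT=tcp_for(org,yaw,th);best=min((ik(p,RT,q0,par) for q0 in([25,30,85,0,60,25-yaw],[25,30,85,60,60,90],[25,30,85,-60,60,-90],[25,30,85,150,60,-90])),key=lambda t:t[1])
        print(yaw,th,p.round(3),best[0].round(0),round(best[1],3))
E
```

```text
[0.0007 0.1109 0.2725 0.5869 0.1138 0.391  0.2785]
[-0.     -0.0001  0.0004]
[-0.0001  0.0001 -0.0002]
[ 0.  0. -0.]
[ 0.      0.     -0.0002]
[[-0.971, 0.169, -0.169], [0.166, 0.986, 0.03], [0.172, 0.001, -0.985]] [[-0.39, 0.921, -0.0], [0.921, 0.39, 0.0], [0.0, 0.0, -1.0]]
40 50 [0.474 0.238 0.147] [  2.  33. 128. 119.  27. -63.] 0.0
40 30 [0.463 0.23  0.156] [  8.  27. 116.  28.  23.  34.] 0.0
40 0 [0.517 0.275 0.136] [19. 39. 86. -4. 64. 71.] 0.0
28 50 [0.469 0.245 0.147] [  9.  33. 129. 148.  23. -75.] 0.0
28 30 [0.457 0.238 0.156] [ 12.  26. 117.  17.  18.  59.] 0.0
28 0 [0.519 0.271 0.136] [18. 39. 86. -2. 65. 81.] 0.0
0 50 [0.465 0.262 0.147] [  26.   33.  124.  231.   21. -119.] 0.0
0 30 [0.451 0.262 0.156] [ 22.  27. 114. -20.  21. 130.] 0.0
0 0 [0.521 0.262 0.136] [ 15.  39.  87.   3.  64. 103.] 0.0
-30 50 [0.47  0.28  0.147] [  36.   36.  110.  -70.   39. -145.] 0.0
-30 30 [0.458 0.287 0.156] [ 27.  30. 105. -23.  37. 163.] 0.052
-30 0 [0.519 0.252 0.136] [ 12.  37.  91.   8.  60. 127.] 0.0
-60 50 [0.483 0.294 0.147] [  38.   41.   93.  -46.   62. -143.] 0.0
-60 30 [0.477
[... 197 characters left out ...]
0.502 0.312 0.156] [  29.   39.   84.  -19.   68. -142.] 0.0
-90 0 [0.502 0.242 0.136] [  6.  33. 104.  25.  42. 163.] 0.119
-150 50 [0.533 0.28  0.147] [ 20.  53.  62.  -7. 104. -99.] 0.0
-150 30 [0.545 0.287 0.156] [  19.   44.   73.   -4.   83. -100.] 0.0
-150 0 [0.485 0.252 0.136] [  14.   31.  106.    5.   33. -110.] 0.0
90 50 [0.502 0.225 0.147] [ -7.  37. 107.  51.  55. -45.] 0.0
90 30 [0.502 0.212 0.156] [  1.  31. 104.  27.  48. -18.] 0.0
90 0 [0.502 0.282 0.136] [ 23.  37.  91. -11.  56.  29.] 0.0
130 50 [0.525 0.234 0.147] [ -1.  44.  85.  29.  81. -54.] 0.0
130 30 [0.534 0.223 0.156] [  4.  37.  89.  17.  67. -45.] 0.0
130 0 [0.489 0.277 0.136] [ 23.  34.  98. -13.  46.  -8.] 0.0
```

```bash
cat >> kin.py <<'E'
J=np.array([.5017,.262,0]);YAW=-60
def pose(s,z,th,lat=0,yaw=None):
    yaw=YAW if yaw is None else yaw
    R=scoopR(yaw,th);org=J-R0(yaw)[:,0]*s+R0(yaw)[:,1]*lat+[0,0,z]-R@[-.0345,0,.01]
    return tcp_for(org,yaw,th)+(org,)
R0=lambda y:scoopR(y,0)
zz=[.005,.006,.027,.050,.075,.087,.1001];rr=[.053,.054,.062,.068,.063,.046,.044]
pts=[[x,y,z] for x,y,z in [(-.0345,.011,.01),(-.014,.021,0),(.016,.021,0),(-.014,.021,.022),(.016,.021,.022)]]
for d in np.linspace(0,.10,40):
    for k in(-.008,.008): pts.append([.0165+np.sin(t)*d+k,.008,.006+np.cos(t)*d])
def clear(s,z,th,yaw=None):
    p,R,org=pose(s,z,th,0,yaw);S=scoopR(YAW if yaw is None else yaw,th);P=org+np.array(pts)@S.T-J
    m=[(np.interp(q[2],zz,rr)-np.hypot(q[0],q[1]),i) for i,q in enumerate(P) if q[2]<.1]
    return (round(min(m)[0]*1000,1),min(m)[1]) if m else None
E
python3 - <<'E'
from kin import *
par=fit();q=[10,30,80,-4,78,70]
for yaw in (-60,):
  for w in[(.034,.17,0),(.01,.115,50),(.01,.04,50),(-.008,.03,50),(-.008,.006,50),(.01,.006,45),(.03,.006,36),(.045,.006,30),(.052,.007,28),(.055,.015,20),(.056,.022,5),(.056,.025,0),(.036,.03,0),(.036,.06,0),(.036,.12,0)]:
    p,R,o=pose(*w);q,e=min((ik(p,R,q+np.r_[0,0,0,0,0,d],par) for d in (0,)),key=lambda a:a[1]);print(w,p.round(3),(q-[0,0,0,0,0,90]).round(0),round(e,3),clear(*w))
p,R,o=pose(.034,.17,0);st=read_state();p0=np.array(st["position"]);RR=np.array(st["tcp_rot"])
pm=(p0+p)/2;pm[2]=.30;Rm=Ro.from_matrix(RR)*Ro.from_rotvec(Ro.from_matrix(RR.T@R).as_rotvec()/2)
print(rel(pm,Rm.as_matrix()),rel(p,R))
E
```

```text
(0.034, 0.17, 0) [0.522 0.227 0.3  ] [ 8. 23. 86. 10. 75. 65.] 0.0 None
(0.01, 0.115, 50) [0.471 0.315 0.256] [ 30.  26.  90. -18.  64.  73.] 0.416 None
(0.01, 0.04, 50) [0.471 0.315 0.181] [ 28.  31.  95. -15.  53.  73.] 0.446 (np.float64(17.8), 10)
(-0.008, 0.03, 50) [0.48  0.3   0.171] [ 26.  32.  96. -15.  51.  73.] 0.442 (np.float64(8.6), 20)
(-0.008, 0.006, 50) [0.48  0.3   0.147] [ 26.  34.  97. -14.  48.  73.] 0.46 (np.float64(12.4), 2)
(0.01, 0.006, 45) [0.477 0.305 0.151] [ 25.  33.  97. -11.  47.  73.] 0.42 (np.float64(20.5), 67)
(0.03, 0.006, 36) [0.479 0.302 0.155] [23. 32. 98. -7. 47. 73.] 0.332 (np.float64(15.3), 67)
(0.045, 0.006, 30) [0.479 0.301 0.156] [22. 32. 98. -4. 47. 73.] 0.271 (np.float64(7.7), 0)
(0.052, 0.007, 28) [0.478 0.303 0.157] [22. 32. 97. -3. 47. 73.] 0.251 (np.float64(1.2), 0)
(0.055, 0.015, 20) [0.487 0.287 0.163] [19. 32. 97. -1. 49. 73.] 0.154 (np.float64(1.3), 0)
(0.056, 0.022, 5) [0.505 0.256 0.158] [13. 33. 95.  6. 54. 70.] 0.0 (np.float64(3.0), 0)
(0.056, 0.025, 0) [0.511 0.246 0.155] [10. 34. 95. 11. 56. 63.] 0.0 (np.float64(4.2), 0)
(0.036, 0.03, 0) [0.521 0.229 0.16 ] [ 8. 33. 94. 11. 57. 61.] 0.0 (np.float64(7.3), 64)
(0.036, 0.06, 0) [0.521 0.229 0.19 ] [ 8. 31. 93. 11. 61. 62.] 0.0 (np.float64(12.6), 40)
(0.036, 0.12, 0) [0.521 0.229 0.25 ] [ 8. 27. 89. 10. 68. 64.] 0.0 None
([0.7319, -0.1723, -0.0982, -0.0011, 0.0957, 0.5501], 'rows>=5.5') ([1.4635, -0.3222, -0.0696, -0.0021, 0.1914, 1.1003], 'rows>=10.8')
```

{"api": "step_arm", "payload": {"steps": [[0.06,-0.015,-0.05,0,0.01,0.04,1],[0.15,-0.035,-0.09,0,0.02,0.11,1],[0.27,-0.06,-0.1,0,0.035,0.2,1],[0.39,-0.09,-0.1,0,0.05,0.29,1],[0.51,-0.12,-0.1,0,0.07,0.38,1],[0.62,-0.145,-0.1,0,0.08,0.47,1],[0.7,-0.165,-0.1,0,0.09,0.53,1],[0.73,-0.172,-0.1,0,0.096,0.55,1]]}}

```text
time_s: 4.7
position: [0.5284, 0.0059, 0.2992]
tcp_rot: [[0.571, 0.808, -0.147], [0.821, -0.561, 0.103], [0.001, -0.18, -0.984]]
force: [-0.6, -0.4, -0.8]
opening: 0.184
grasp_force: 29.6
```

```bash
sed -i 's/lo=\[.*/lo=[-176,-43,12.5,-82,0,-73];hi=[176,126,140,262,151.6,253]/' kin.py
python3 - <<'E'
from kin import *
par=fit();q=[10,30,80,-4,78,155]
for w in[(.034,.17,0),(.01,.115,50),(-.008,.006,50),(.03,.006,36),(.052,.007,28)]:
    p,R,o=pose(*w);q,e=ik(p,R,q,par);print((q-[0,0,0,0,0,90]).round(0),round(e,3))
p,R,o=pose(.034,.17,0);print(rel(p,R))
E
```

```text
[ 8. 23. 86. 10. 75. 65.] 0.0
[ 40.  33.  88. -41.  73. 118.] 0.0
[ 39.  41.  93. -46.  62. 127.] 0.0
[ 33.  36.  94. -32.  56. 113.] 0.0
[ 30.  34.  95. -23.  53. 104.] 0.0
([0.5927, -0.4312, 0.0771, -0.0082, 0.098, 0.5513], 'rows>=5.3')
```

{"api": "step_arm", "payload": {"steps": [[0.06,-0.04,0.01,0,0.01,0.05,1],[0.15,-0.11,0.02,0,0.02,0.13,1],[0.26,-0.19,0.03,0,0.04,0.24,1],[0.37,-0.27,0.05,0,0.06,0.34,1],[0.47,-0.34,0.06,0,0.08,0.44,1],[0.55,-0.4,0.07,0,0.09,0.51,1],[0.593,-0.431,0.077,-0.008,0.098,0.551,1],[0.593,-0.431,0.077,-0.008,0.098,0.551,1]]}}

```text
time_s: 5.37
position: [0.5222, 0.2263, 0.2989]
tcp_rot: [[0.865, 0.495, -0.087], [0.502, -0.852, 0.148], [-0.001, -0.172, -0.985]]
force: [-0.5, -0.2, -0.9]
opening: 0.181
grasp_force: 29.6
```

Run:
```python
from kin import *
st=read_state();print(st["position"])
p,R,o=pose(.01,.125,50);print(rel(p,R))
c=capture("wrist");save(c,"w3.png",None,1.5)
h=cv2.cvtColor(c["image"],cv2.COLOR_RGB2HSV)
print("blue",blobs(c,(100,100,40),(130,255,255)),"or",[(b,onz(c,*b[1],.017,st).round(4)) for b in blobs(c,(5,130,100),(20,255,255))])
b=capture("top");print("top ball",[ (x[1],onz(b,*x[1],.017).round(4)) for x in blobs(b,(8,150,120),(20,255,255)) if 110<x[1][0]<170])
```

```text
[0.52220349 0.22629193 0.29893207]
([0.0013, -0.3184, 0.1683, -1.1088, -0.0, 0.0036], 'rows>=7.0')
blue [([0, 27, 46, 23, 308], [22.0, 38.0]), ([201, 121, 96, 94, 683], [258.9, 155.0]), ([237, 221, 31, 22, 586], [252.6, 232.3]), ([233, 273, 40, 29, 1089], [252.7, 286.4])] or [(([247, 148, 16, 16, 192], [254.6, 155.4]), array([0.502 , 0.2685, 0.017 ]))]
top ball []
```

View pics/w3.png

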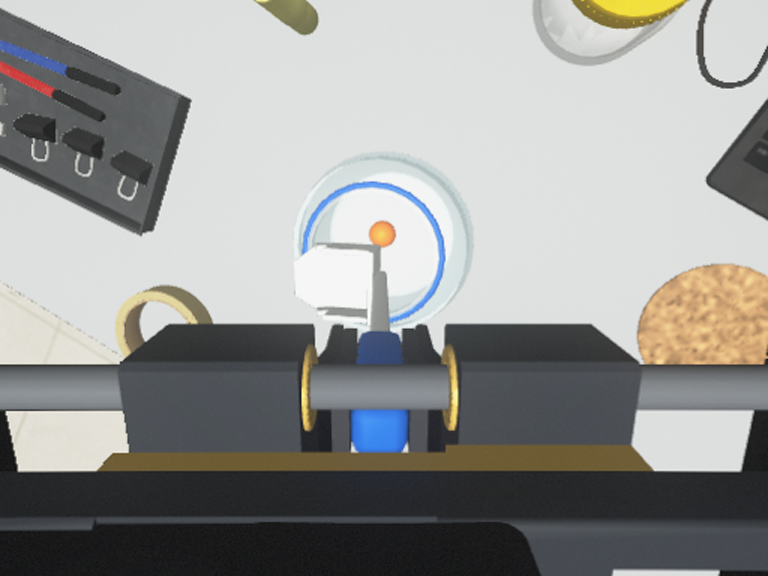

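The wrist view shows the ball at (381,233) near the middle of the ring, and the scoop at (335,280), still high above the jar.

{"api": "step_arm", "payload": {"steps": [[0,-0.02,0.01,-0.06,0,0,1],[0,-0.06,0.02,-0.16,0,0,1],[0,-0.11,0.04,-0.3,0,0,1],[0,-0.16,0.06,-0.45,0,0,1],[0,-0.21,0.08,-0.6,0,0,1],[0,-0.26,0.1,-0.75,0,0,1],[0,-0.3,0.13,-0.9,0,0,1],[0,-0.318,0.168,-1,0,0,1]]}}

```text
time_s: 6.13
position: [0.4728, 0.3131, 0.2671]
tcp_rot: [[0.866, 0.406, 0.293], [0.501, -0.706, -0.501], [0.004, 0.581, -0.814]]
force: [0.1, 0.1, -2.1]
opening: 0.182
grasp_force: 29.6
```

Run:
```python
from kin import *
st=read_state();print(st["position"],st["joint_positions"])
p,R,o=pose(.01,.115,50);print(rel(p,R))
c=capture("wrist");save(c,"w4.png",None,1.5)
a=capture("scene");save(a,"s4.png",(60,100,340,300),2.8)
def proj(c,X,st=None):
    T=W(c,st);x=T[:3,:3].T@(X-T[:3,3]);f=192/np.tan(np.radians(c["vertical_fov"]/2));s=x[:2]/x[2];s=s*(1+c["k1"]*(s@s));return (f*s+[c["cx"],c["cy"]])*1.5
Rt=np.array(st["tcp_rot"]);S=Rt@TS.T;org=np.array(st["position"])+Rt[:,2]*.006-S@G
for q in([-.0345,0,.011],[-.0345,.011,.011],[-.0345,-.011,.011]): print("pred tip wrist",proj(c,org+S@q,st),"scene crop",(proj(a,org+S@q)/1.5-[60,100])*2.8, (org+S@q).round(4))
```

```text
[0.47280742 0.31306603 0.26714051] [ 38.58354218  30.36641757  87.90833639 -37.21815655  71.79342966
 113.81226181]
([-0.0018, -0.0303, 0.0256, -0.1002, -0.0044, -0.0024], 'rows>=0.6')
pred tip wrist [293.76152605 277.25806112] scene crop [241.21467487 274.08509922] [0.4931 0.279  0.1236]
pred tip wrist [292.91453059 259.11265662] scene crop [229.71775354 270.58860131] [0.5027 0.2845 0.1237]
pred tip wrist [294.59037613 295.05229178] scene crop [252.8490363  277.62127606] [0.4836 0.2735 0.1236]
```

View pics/w4.png

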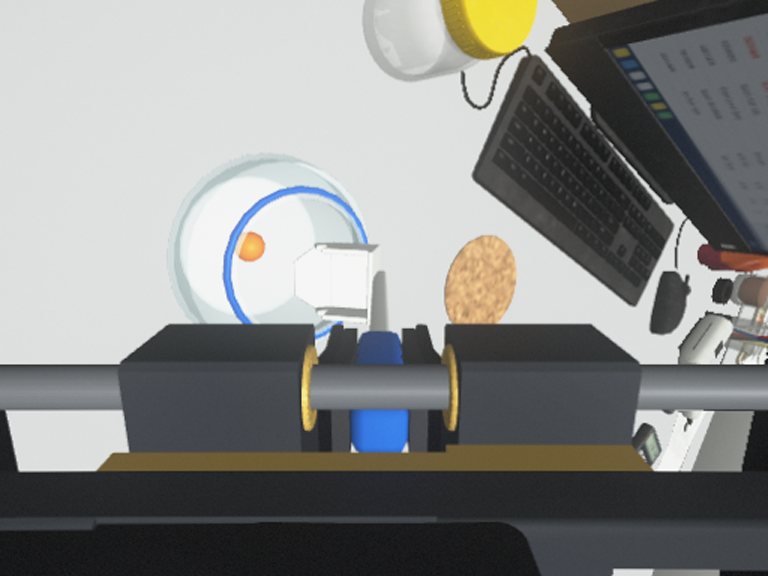

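View pics/s4.png

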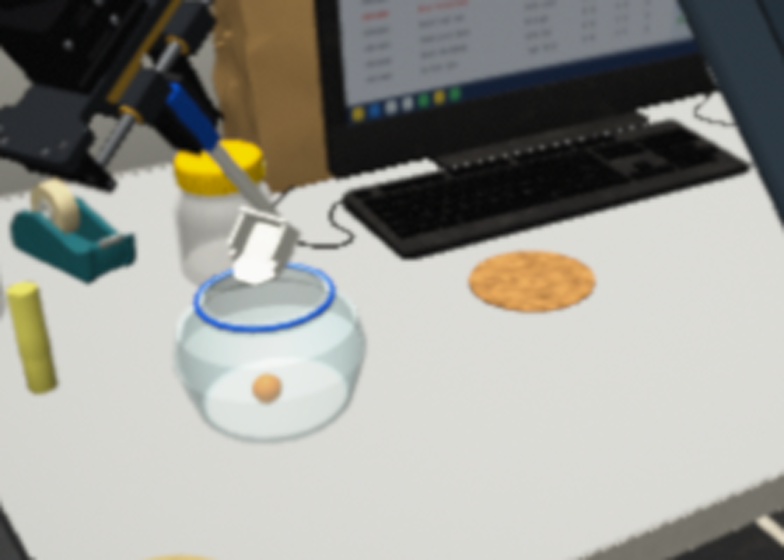

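The predicted tip pixel (294,277) in the wrist view and (241,274) in the scene crop match the pictures. The scoop hangs tipped about 45° just over the mouth, the ball is clear below, and the grasp model holds. I'll go in.

```bash
cat > wp.py <<'E'
from kin import *
import sys,json
st=read_state();print(np.round(st["position"],4),"F",np.round(st["force"],1))
Rt=np.array(st["tcp_rot"]);S=Rt@TS.T;org=np.array(st["position"])+Rt[:,2]*.006-S@G
tp=org+S@[-.0345,0,.01]-J;u=-R0(YAW)[:,0];print("tip s,lat,z mm",(1000*np.array([tp@u,tp@R0(YAW)[:,1],tp[2]])).round(1),"th",np.degrees(np.arcsin(S[2,0])).round(1))
for w in json.loads(sys.argv[1]):
    p,R,o=pose(w[0]/1e3,w[1]/1e3,w[2],(w[3] if len(w)>3 else 0)/1e3);print(w,rel(p,R),clear(w[0]/1e3,w[1]/1e3,w[2]))
E
python3 wp.py "[[10,115,50],[10,95,50],[10,75,50],[10,55,50],[5,44,50],[-3,39,50],[-7,36,50],[-7,30,50]]"
```

```text
[0.4705 0.3126 0.2631] F [-0.1 -0.5 -1.2]
tip s,lat,z mm [ 19.6  -2.6 118.7] th 45.3
[10, 115, 50] ([0.0059, -0.0202, 0.0162, -0.1052, 0.0047, 0.0077], 'rows>=0.7') None
[10, 95, 50] ([0.0063, -0.0587, 0.0707, -0.1052, 0.0047, 0.0077], 'rows>=0.7') (np.float64(29.9), 0)
[10, 75, 50] ([0.0068, -0.0972, 0.1251, -0.1052, 0.0047, 0.0077], 'rows>=1.1') (np.float64(22.4), 3)
[10, 55, 50] ([0.0072, -0.1357, 0.1795, -0.1052, 0.0047, 0.0077], 'rows>=1.6') (np.float64(9.2), 2)
[5, 44, 50] ([0.0074, -0.1433, 0.2191, -0.1052, 0.0047, 0.0077], 'rows>=1.9') (np.float64(9.7), 6)
[-3, 39, 50] ([0.0075, -0.1311, 0.2481, -0.1052, 0.0047, 0.0077], 'rows>=2.0') (np.float64(6.1), 12)
[-7, 36, 50] ([0.0075, -0.126, 0.2639, -0.1052, 0.0047, 0.0077], 'rows>=2.1') (np.float64(4.6), 14)
[-7, 30, 50] ([0.0076, -0.1376, 0.2803, -0.1052, 0.0047, 0.0077], 'rows>=2.2') (np.float64(9.6), 20)
```

{"api": "step_arm", "payload": {"steps": [[0.004,-0.01,0.01,-0.06,0.003,0.005,1],[0.006,-0.025,0.025,-0.105,0.005,0.008,1],[0.006,-0.045,0.05,-0.105,0.005,0.008,1],[0.006,-0.072,0.09,-0.105,0.005,0.008,1],[0.007,-0.1,0.13,-0.105,0.005,0.008,1],[0.007,-0.125,0.165,-0.105,0.005,0.008,1],[0.007,-0.136,0.18,-0.105,0.005,0.008,1],[0.007,-0.136,0.18,-0.105,0.005,0.008,1]]}}

```text
time_s: 6.9
position: [0.4736, 0.3138, 0.1976]
tcp_rot: [[0.868, 0.377, 0.322], [0.496, -0.667, -0.556], [0.005, 0.643, -0.766]]
force: [0.1, 0.3, -0.8]
opening: 0.183
grasp_force: 29.6
```

```bash
python3 wp.py "[[5,44,50],[-3,39,50],[-7,36,50],[-7,30,50],[-7,20,50],[-7,11,50]]"
```

```text
[0.4736 0.3138 0.1976] F [ 0.1  0.3 -0.8]
tip s,lat,z mm [ 7.4  2.  57. ] th 50.0
[5, 44, 50] ([-0.0053, -0.0218, 0.0382, -0.0003, -0.0015, -0.0089], 'rows>=0.3') (np.float64(9.7), 6)
[-3, 39, 50] ([-0.0053, -0.0121, 0.0681, -0.0003, -0.0015, -0.0089], 'rows>=0.5') (np.float64(6.1), 12)
[-7, 36, 50] ([-0.0052, -0.0083, 0.0843, -0.0003, -0.0015, -0.0089], 'rows>=0.6') (np.float64(4.6), 14)
[-7, 30, 50] ([-0.0054, -0.0212, 0.0996, -0.0003, -0.0015, -0.0089], 'rows>=0.7') (np.float64(9.6), 20)
[-7, 20, 50] ([-0.0055, -0.0426, 0.1252, -0.0003, -0.0015, -0.0089], 'rows>=1.0') (np.float64(16.0), 2)
[-7, 11, 50] ([-0.0057, -0.0618, 0.1482, -0.0003, -0.0015, -0.0089], 'rows>=1.2') (np.float64(14.7), 2)
```

{"api": "step_arm", "payload": {"steps": [[-0.003,-0.012,0.02,0,0,-0.005,1],[-0.005,-0.02,0.04,0,0,-0.009,1],[-0.005,-0.012,0.068,0,0,-0.009,1],[-0.005,-0.01,0.085,0,0,-0.009,1],[-0.005,-0.021,0.1,0,0,-0.009,1],[-0.005,-0.034,0.115,0,0,-0.009,1],[-0.005,-0.044,0.127,0,0,-0.009,1],[-0.005,-0.044,0.127,0,0,-0.009,1]]}}

```text
time_s: 7.57
position: [0.4798, 0.3017, 0.1608]
tcp_rot: [[0.865, 0.383, 0.324], [0.502, -0.664, -0.555], [0.003, 0.642, -0.766]]
force: [1.2, -0.2, 0.0]
opening: 0.185
grasp_force: 29.6
```

```bash
python3 wp.py "[[-7,12,50],[-7,8,50],[-7,6,50]]"
python3 - <<'E'
from h import *
for n in("scene","top"):
    b=capture(n);print(n,[(x[0][4],onz(b,*x[1],.017).round(4)) for x in blobs(b,(3,110,90),(22,255,255),8) if (100<x[1][0]<190 and 160<x[1][1]<260)])
E
```

```text
[0.4798 0.3017 0.1608] F [ 1.2 -0.2  0. ]
tip s,lat,z mm [-6.2  1.4 20.2] th 50.0
[-7, 12, 50] ([-0.003, -0.0156, 0.0226, -0.0005, -0.0046, -0.0007], 'rows>=0.2') (np.float64(14.9), 2)
[-7, 8, 50] ([-0.0031, -0.0241, 0.0328, -0.0005, -0.0046, -0.0007], 'rows>=0.3') (np.float64(13.9), 2)
[-7, 6, 50] ([-0.0031, -0.0284, 0.0379, -0.0005, -0.0046, -0.0007], 'rows>=0.3') (np.float64(13.3), 2)
scene [(35, array([0.8333, 0.2543, 0.017 ])), (12, array([0.7518, 0.2764, 0.017 ])), (39, array([0.5057, 0.2678, 0.017 ]))]
top [(44, array([0.4988, 0.2691, 0.017 ])), (11, array([0.4516, 0.3681, 0.017 ]))]
```

{"api": "step_arm", "payload": {"steps": [[-0.003,-0.008,0.011,0,0,0,1],[-0.003,-0.016,0.023,0,0,0,1],[-0.003,-0.022,0.03,0,0,0,1],[-0.003,-0.026,0.035,0,0,0,1],[-0.003,-0.026,0.035,0,0,0,1],[-0.003,-0.026,0.035,0,0,0,1]]}}

```text
time_s: 8.17
position: [0.4799, 0.3008, 0.1488]
tcp_rot: [[0.865, 0.382, 0.326], [0.502, -0.664, -0.554], [0.005, 0.643, -0.766]]
force: [0.1, -0.1, -1.4]
opening: 0.186
grasp_force: 29.6
```

```bash
python3 wp.py "[[-2,6,48],[6,6,44],[14,6,40],[22,6,37],[30,6,34],[37,6,31],[42,6,30]]"
python3 - <<'E'
from h import *
for n in("scene","top"):
    b=capture(n);print(n,[(x[0][4],onz(b,*x[1],.017).round(4)) for x in blobs(b,(3,110,90),(22,255,255),8) if (100<x[1][0]<190 and 160<x[1][1]<260)])
E
```

```text
[0.4799 0.3008 0.1488] F [ 0.1 -0.1 -1.4]
tip s,lat,z mm [-7.   1.3  8.2] th 50.0
[-2, 6, 48] ([-0.0017, -0.0013, 0.0009, 0.0442, -0.0063, -0.0018], 'rows>=0.3') (np.float64(16.5), 2)
[6, 6, 44] ([-0.0017, 0.0102, -0.0021, 0.1331, -0.0063, -0.0015], 'rows>=0.8') (np.float64(21.0), 2)
[14, 6, 40] ([-0.0017, 0.0205, -0.003, 0.222, -0.0064, -0.0013], 'rows>=1.4') (np.float64(24.2), 67)
[22, 6, 37] ([-0.0017, 0.0224, -0.0065, 0.2886, -0.0064, -0.0012], 'rows>=1.8') (np.float64(21.3), 67)
[30, 6, 34] ([-0.0017, 0.0236, -0.0089, 0.3553, -0.0065, -0.001], 'rows>=2.2') (np.float64(18.4), 67)
[37, 6, 31] ([-0.0017, 0.0265, -0.0081, 0.422, -0.0065, -0.0008], 'rows>=2.7') (np.float64(15.4), 0)
[42, 6, 30] ([-0.0016, 0.0205, -0.0132, 0.4442, -0.0065, -0.0008], 'rows>=2.8') (np.float64(10.6), 0)
scene [(9, array([0.9096, 0.198 , 0.017 ])), (32, array([0.7891, 0.2637, 0.017 ])), (11, array([0.7152, 0.2816, 0.017 ])), (40, array([0.5047, 0.2686, 0.017 ]))]
top [(39, array([0.4978, 0.2686, 0.017 ])), (11, array([0.4512, 0.3604, 0.017 ]))]
```

{"api": "step_arm", "payload": {"steps": [[-0.002,-0.001,0.001,0.02,-0.003,0,1],[-0.002,-0.001,0.001,0.044,-0.006,0,1],[-0.002,0.004,0,0.085,-0.006,0,1],[-0.002,0.01,-0.002,0.13,-0.006,0,1],[-0.002,0.015,-0.003,0.175,-0.006,0,1],[-0.002,0.02,-0.003,0.22,-0.006,0,1],[-0.002,0.021,-0.005,0.255,-0.006,0,1],[-0.002,0.022,-0.006,0.288,-0.006,0,1]]}}

```text
time_s: 8.93
position: [0.4816, 0.2969, 0.1552]
tcp_rot: [[0.867, 0.444, 0.227], [0.499, -0.773, -0.391], [0.002, 0.453, -0.892]]
force: [0.4, -0.8, -1.5]
opening: 0.181
grasp_force: 29.6
```

```bash
cat > bl.py <<'E'
from kin import *
u=-R0(YAW)[:,0]
R=[]
for n in("scene","top"):
    b=capture(n);L=[x for x in blobs(b,(3,110,90),(22,255,255),6) if (100<x[1][0]<190 and 160<x[1][1]<260)]
    for x in L:
        p=onz(b,*x[1],.017)-J
        if np.hypot(*p[:2])<.075: print(n,x[0][4],"ball s,lat mm",(1000*p@u).round(1),(1000*p@R0(YAW)[:,1]).round(1));R.append(ray(b,*x[1]))
if len(R)==2: q=tri(*R)-J;print("tri s,lat,z",(1000*np.array([q@u,q@R0(YAW)[:,1],q[2]])).round(1))
E
python3 wp.py "[[26,6,35],[30,6,34],[34,6,32],[37,6,31],[40,6,30],[43,6,29.5],[46,6,29],[48,6,28.5]]";python3 bl.py
```

```text
[0.4816 0.2969 0.1552] F [ 0.4 -0.8 -1.5]
tip s,lat,z mm [21.8  0.3  6.6] th 36.9
[26, 6, 35] ([-0.0002, 0.0023, 0.0014, 0.0425, -0.0016, -0.0025], 'rows>=0.3') (np.float64(20.6), 67)
[30, 6, 34] ([-0.0002, -0.0015, -0.0013, 0.0647, -0.0016, -0.0025], 'rows>=0.4') (np.float64(18.4), 67)
[34, 6, 32] ([-0.0002, 0.0025, -0.0003, 0.1092, -0.0016, -0.0024], 'rows>=0.7') (np.float64(17.7), 67)
[37, 6, 31] ([-0.0002, 0.0015, -0.0011, 0.1314, -0.0017, -0.0024], 'rows>=0.8') (np.float64(15.4), 0)
[40, 6, 30] ([-0.0002, 0.0004, -0.0018, 0.1536, -0.0017, -0.0024], 'rows>=1.0') (np.float64(12.5), 0)
[43, 6, 29.5] ([-0.0002, -0.0046, -0.0044, 0.1647, -0.0017, -0.0024], 'rows>=1.0') (np.float64(9.6), 0)
[46, 6, 29] ([-0.0002, -0.0097, -0.0069, 0.1758, -0.0017, -0.0024], 'rows>=1.1') (np.float64(6.7), 0)
[48, 6, 28.5] ([-0.0002, -0.0118, -0.0079, 0.1869, -0.0017, -0.0024], 'rows>=1.2') (np.float64(4.8), 0)
scene 55 ball s,lat mm 30.6 3.9
top 42 ball s,lat mm 34.4 -0.2
tri s,lat,z [34.  -0.3 20.2]
```

{"api": "step_arm", "payload": {"steps": [[0,0.001,0.001,0.04,-0.002,-0.002,1],[0,-0.001,-0.001,0.065,-0.002,-0.002,1],[0,0.002,0,0.109,-0.002,-0.002,1],[0,0.0015,0,0.131,-0.002,-0.002,1],[0,0,-0.001,0.153,-0.002,-0.002,1],[0,-0.002,-0.003,0.159,-0.002,-0.002,1],[0,-0.0045,-0.004,0.165,-0.002,-0.002,1],[0,-0.0045,-0.004,0.165,-0.002,-0.002,1]]}}

```text
time_s: 9.7
position: [0.4803, 0.2988, 0.155]
tcp_rot: [[0.866, 0.472, 0.167], [0.5, -0.816, -0.291], [-0.001, 0.335, -0.942]]
force: [-0.5, 0.7, -1.3]
opening: 0.18
grasp_force: 29.6
```

```bash
python3 wp.py "[[43,6,29.5],[45,6,29],[47,6,29],[49,6,28.5],[51,6.5,28],[52,7,28],[53,9,28],[54,12,26]]";python3 bl.py
```

```text
[0.4803 0.2988 0.155 ] F [-0.5  0.7 -1.3]
tip s,lat,z mm [43.3 -0.3  5.2] th 29.6
[43, 6, 29.5] ([0.0004, 0.0025, -0.002, 0.002, 0.0012, 0.0007], 'rows>=0.0') (np.float64(9.6), 0)
[45, 6, 29] ([0.0004, 0.0003, -0.0027, 0.0131, 0.0012, 0.0007], 'rows>=0.1') (np.float64(7.7), 0)
[47, 6, 29] ([0.0004, -0.006, -0.0049, 0.0131, 0.0012, 0.0007], 'rows>=0.1') (np.float64(5.7), 0)
[49, 6, 28.5] ([0.0004, -0.0082, -0.0056, 0.0242, 0.0012, 0.0007], 'rows>=0.2') (np.float64(3.8), 0)
[51, 6.5, 28] ([0.0004, -0.0099, -0.0079, 0.0353, 0.0012, 0.0007], 'rows>=0.2') (np.float64(2.0), 0)
[52, 7, 28] ([0.0004, -0.0124, -0.0105, 0.0353, 0.0012, 0.0007], 'rows>=0.2') (np.float64(1.2), 0)
[53, 9, 28] ([0.0004, -0.0133, -0.0179, 0.0353, 0.0012, 0.0007], 'rows>=0.2') (np.float64(1.0), 0)
[54, 12, 26] ([0.0004, 0.003, -0.0218, 0.0798, 0.0012, 0.0007], 'rows>=0.5') (np.float64(1.2), 0)
scene 63 ball s,lat mm 41.7 7.2
top 47 ball s,lat mm 48.3 1.7
tri s,lat,z [47.3  1.  22.2]
```

{"api": "step_arm", "payload": {"steps": [[0,0,-0.003,0.013,0.001,0,1],[0,-0.003,-0.004,0.013,0.001,0,1],[0,-0.006,-0.005,0.014,0.001,0,1],[0,-0.008,-0.006,0.024,0.001,0,1],[0,-0.009,-0.007,0.03,0.001,0,1],[0,-0.01,-0.008,0.035,0.001,0,1],[0,-0.01,-0.008,0.035,0.001,0,1]]}}

```text
time_s: 10.38
position: [0.4787, 0.3018, 0.1564]
tcp_rot: [[0.866, 0.476, 0.155], [0.5, -0.823, -0.268], [-0.0, 0.309, -0.951]]
force: [0.0, -0.3, -2.1]
opening: 0.183
grasp_force: 29.6
```

```bash
python3 wp.py "[[51.5,7,28],[52,9,28],[53,12,28],[54,15,25],[55,18,22],[56,20,18],[57,22,14],[57,23,10],[57,24,5],[57,25,0]]";python3 bl.py
```

```text
[0.4787 0.3018 0.1564] F [ 0.  -0.3 -2.1]
tip s,lat,z mm [50.8 -0.   6.7] th 28.0
[51.5, 7, 28] ([0.0, -0.0019, -0.0017, 0.0002, -0.0001, 0.0003], 'rows>=0.0') (np.float64(1.7), 0)
[52, 9, 28] ([0.0, -0.0014, -0.0086, 0.0002, -0.0001, 0.0003], 'rows>=0.1') (np.float64(2.0), 0)
[53, 12, 28] ([0.0, -0.0015, -0.0191, 0.0002, -0.0001, 0.0003], 'rows>=0.1') (np.float64(2.2), 0)
[54, 15, 25] ([-0.0, 0.0227, -0.0201, 0.0668, -0.0, 0.0003], 'rows>=0.4') (np.float64(2.3), 0)
[55, 18, 22] ([-0.0, 0.0465, -0.0199, 0.1335, -0.0, 0.0003], 'rows>=0.8') (np.float64(2.5), 0)
[56, 20, 18] ([-0.0, 0.0762, -0.011, 0.2224, -0.0, 0.0003], 'rows>=1.4') (np.float64(2.3), 0)
[57, 22, 14] ([-0.0, 0.1047, 0.0, 0.3113, -0.0, 0.0003], 'rows>=2.0') (np.float64(2.0), 0)
[57, 23, 10] ([-0.0, 0.1339, 0.0173, 0.4002, -0.0, 0.0003], 'rows>=2.5') (np.float64(2.4), 0)
[57, 24, 5] ([-0.0, 0.1682, 0.0423, 0.5113, 0.0, 0.0003], 'rows>=3.2') (np.float64(2.8), 0)
[57, 25, 0] ([-0.0, 0.1998, 0.0701, 0.6224, 0.0, 0.0003], 'rows>=3.9') (np.float64(3.2), 0)
scene 62 ball s,lat mm 40.1 8.9
top 47 ball s,lat mm 49.7 0.7
tri s,lat,z [48.2 -0.2 24.7]
```

{"api": "step_arm", "payload": {"steps": [[0,-0.002,-0.003,0,0,0,1],[0,-0.0015,-0.009,0,0,0,1],[0,0.004,-0.015,0.02,0,0,1],[0,0.013,-0.02,0.04,0,0,1],[0,0.023,-0.02,0.067,0,0,1],[0,0.035,-0.02,0.1,0,0,1],[0,0.0465,-0.02,0.1335,0,0,1],[0,0.0465,-0.02,0.1335,0,0,1]]}}

```text
time_s: 11.15
position: [0.4856, 0.2909, 0.1671]
tcp_rot: [[0.867, 0.488, 0.105], [0.499, -0.848, -0.179], [0.001, 0.208, -0.978]]
force: [-0.5, 0.1, -0.5]
opening: 0.181
grasp_force: 29.6
```

```bash
python3 wp.py "[[55,20,20],[56,21,18],[56,22,15],[56,23,12],[56,24,8],[56,25,4],[56,25,0]]";python3 bl.py
```

```text
[0.4856 0.2909 0.1671] F [-0.5  0.1 -0.5]
tip s,lat,z mm [53.5  0.7 18.8] th 22.0
[55, 20, 20] ([-0.0015, 0.0123, 0.0012, 0.0441, -0.0014, -0.0022], 'rows>=0.3') (np.float64(3.2), 0)
[56, 21, 18] ([-0.0015, 0.0258, 0.004, 0.0885, -0.0014, -0.0022], 'rows>=0.6') (np.float64(2.6), 0)
[56, 22, 15] ([-0.0014, 0.0501, 0.0119, 0.1552, -0.0015, -0.0021], 'rows>=1.0') (np.float64(3.0), 0)
[56, 23, 12] ([-0.0014, 0.0738, 0.021, 0.2218, -0.0015, -0.0021], 'rows>=1.4') (np.float64(3.4), 0)
[56, 24, 8] ([-0.0014, 0.1041, 0.0362, 0.3107, -0.0016, -0.002], 'rows>=2.0') (np.float64(3.8), 0)
[56, 25, 4] ([-0.0013, 0.133, 0.0533, 0.3996, -0.0017, -0.002], 'rows>=2.5') (np.float64(4.2), 0)
[56, 25, 0] ([-0.0013, 0.1598, 0.0756, 0.4885, -0.0017, -0.0019], 'rows>=3.1') (np.float64(4.2), 0)
scene 55 ball s,lat mm 29.8 22.0
top 38 ball s,lat mm 50.8 2.0
tri s,lat,z [48.   0.5 34. ]
```

{"api": "step_arm", "payload": {"steps": [[-0.001,0.012,0.001,0.044,-0.001,-0.002,1],[-0.001,0.026,0.004,0.088,-0.001,-0.002,1],[-0.001,0.05,0.012,0.155,-0.001,-0.002,1],[-0.001,0.074,0.021,0.222,-0.001,-0.002,1],[-0.001,0.104,0.036,0.31,-0.001,-0.002,1],[-0.001,0.133,0.053,0.4,-0.001,-0.002,1],[-0.001,0.16,0.075,0.488,-0.001,-0.002,1],[-0.001,0.16,0.075,0.488,-0.001,-0.002,1]]}}

```text
time_s: 11.92
position: [0.512, 0.2443, 0.1533]
tcp_rot: [[0.867, 0.491, -0.087], [0.498, -0.854, 0.149], [-0.001, -0.172, -0.985]]
force: [-0.1, -0.0, -1.4]
opening: 0.182
grasp_force: 29.6
```

```bash
python3 wp.py "[[52,28,0],[46,30,0],[40,32,0],[35,35,0],[35,60,0],[35,90,0],[35,120,0],[35,150,0]]";python3 bl.py
python3 - <<'E'
from h import *
c=capture("wrist");print("or",blobs(c,(3,110,90),(22,255,255),10));save(c,"w5.png",None,1.5)
E
```

```text
[0.512  0.2443 0.1533] F [-0.1 -0.  -1.4]
tip s,lat,z mm [54.   0.  23.3] th 0.1
[52, 28, 0] ([-0.0002, 0.0043, -0.0163, 0.0015, 0.0011, -0.0027], 'rows>=0.1') (np.float64(9.1), 0)
[46, 30, 0] ([-0.0001, 0.0228, -0.0263, 0.0015, 0.0011, -0.0027], 'rows>=0.3') (np.float64(15.5), 0)
[40, 32, 0] ([-0.0001, 0.0414, -0.0363, 0.0015, 0.0011, -0.0027], 'rows>=0.4') (np.float64(11.7), 62)
[35, 35, 0] ([-0.0001, 0.0561, -0.049, 0.0015, 0.0011, -0.0027], 'rows>=0.5') (np.float64(7.2), 60)
[35, 60, 0] ([-0.0002, 0.0417, -0.1311, 0.0015, 0.0011, -0.0027], 'rows>=1.0') (np.float64(11.6), 40)
[35, 90, 0] ([-0.0003, 0.0245, -0.2296, 0.0015, 0.0011, -0.0027], 'rows>=1.7') (np.float64(8.9), 0)
[35, 120, 0] ([-0.0004, 0.0072, -0.3281, 0.0015, 0.0011, -0.0027], 'rows>=2.4') None
[35, 150, 0] ([-0.0006, -0.01, -0.4266, 0.0015, 0.0011, -0.0027], 'rows>=3.1') None
scene 45 ball s,lat mm 8.2 17.0
or [([220, 175, 25, 27, 550], [232.4, 187.8]), ([201, 233, 10, 54, 242], [204.4, 261.3]), ([295, 233, 11, 29, 122], [300.8, 245.4]), ([295, 264, 11, 23, 116], [299.9, 277.4]), ([65, 297, 370, 17, 4929], [263.3, 306.5])]
```

View pics/w5.png

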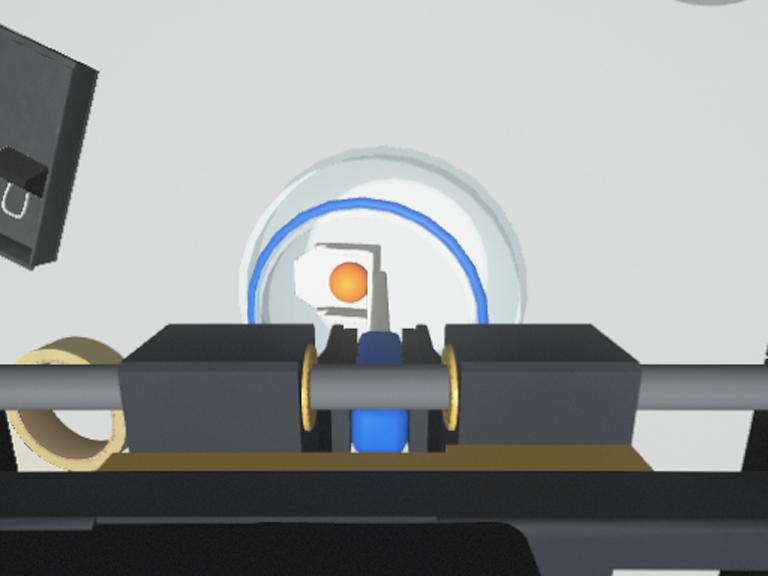

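The ball sits in the cup at (349,282), against the back wall. I'll centre the scoop and lift it out gently.

{"api": "step_arm", "payload": {"steps": [[0,0.003,-0.01,0,0,0,1],[0,0.01,-0.018,0,0,0,1],[0,0.022,-0.026,0,0,0,1],[0,0.034,-0.033,0,0,0,1],[0,0.044,-0.041,0,0,0,1],[0,0.05,-0.048,0,0,0,1],[0,0.048,-0.06,0,0,0,1],[0,0.044,-0.08,0,0,0,1]]}}

```text
time_s: 12.73
position: [0.5182, 0.232, 0.1756]
tcp_rot: [[0.865, 0.493, -0.089], [0.501, -0.852, 0.149], [-0.002, -0.173, -0.985]]
force: [0.5, 0.6, -0.6]
opening: 0.186
grasp_force: 29.6
```

```bash
python3 wp.py "[[36,60,0],[36,90,0],[36,120,0],[36,140,0]]"
```

```text
[0.5182 0.232  0.1756] F [ 0.5  0.6 -0.6]
tip s,lat,z mm [40.2 -1.1 45.6] th 0.0
[36, 60, 0] ([0.0021, 0.0058, -0.0495, 0.0006, 0.0032, 0.0014], 'rows>=0.4') (np.float64(12.6), 40)
[36, 90, 0] ([0.0019, -0.0115, -0.148, 0.0006, 0.0032, 0.0014], 'rows>=1.1') (np.float64(7.9), 0)
[36, 120, 0] ([0.0016, -0.0288, -0.2465, 0.0006, 0.0032, 0.0014], 'rows>=1.8') None
[36, 140, 0] ([0.0015, -0.0404, -0.3122, 0.0006, 0.0032, 0.0014], 'rows>=2.3') None
```

{"api": "step_arm", "payload": {"steps": [[0.002,0.007,-0.03,0,0.003,0.001,1],[0.002,0.005,-0.06,0,0.003,0.001,1],[0.002,-0.003,-0.1,0,0.003,0.001,1],[0.002,-0.011,-0.15,0,0.003,0.001,1],[0.002,-0.02,-0.2,0,0.003,0.001,1],[0.002,-0.029,-0.25,0,0.003,0.001,1],[0.002,-0.037,-0.29,0,0.003,0.001,1],[0.002,-0.042,-0.32,0,0.003,0.001,1]]}}

```text
time_s: 13.4
position: [0.5218, 0.2291, 0.2747]
tcp_rot: [[0.866, 0.494, -0.083], [0.501, -0.852, 0.151], [0.004, -0.172, -0.985]]
force: [-0.9, -0.2, -2.0]
opening: 0.185
grasp_force: 29.6
```

```bash
cat > pl.py <<'E'
from kin import *
import sys,json
st=read_state();print(np.round(st["position"],4),"F",np.round(st["force"],1),st["time_s"],np.round(st["joint_positions"]))
C=np.array([.5757,-.0178,0])
Rt=np.array(st["tcp_rot"]);S=Rt@TS.T;org=np.array(st["position"])+Rt[:,2]*.006-S@G;print("origin rel coaster mm",((org-C)*1000).round(1),"tilt",(S[2]).round(3))
print("ball wrist",[b for b in blobs(capture("wrist"),(3,150,120),(22,255,255),300) if b[0][4]<1200])
for yaw,dz,f in json.loads(sys.argv[1]):
    # offset: base footprint x -14..16, so middle at x=+1 mm
    p,R=tcp_for(C+[0,0,dz/1e3],yaw); p=np.array(st["position"])*(1-f)+p*f;p[2]=tcp_for(C+[0,0,dz/1e3],yaw)[0][2];
    w=Ro.from_matrix(Rt.T@R).as_rotvec()*f;print(yaw,dz,f,rel(p,Rt@Ro.from_rotvec(w).as_matrix()))
E
python3 pl.py "[[-30,150,0.5],[-30,150,1]]"
```

```text
[0.5218 0.2291 0.2747] F [-0.9 -0.2 -2. ] 13.4 [ 8. 25. 88. 10. 71. 64.]
origin rel coaster mm [-73.4 281.6 134.7] tilt [0.002 0.004 1.   ]
ball wrist [([217, 177, 25, 25, 494], [229.1, 188.9])]
-30 150 0.5 ([-0.0972, 0.4435, -0.1246, 0.0034, -0.0629, -0.3268], 'rows>=3.4')
-30 150 1 ([-0.1922, 0.8957, -0.2036, 0.0057, -0.1226, -0.6543], 'rows>=6.8')
```

```bash
python3 pl.py "[[-60,138,0.5],[-60,138,1]]"
```

```text
[0.5226 0.2293 0.276 ] F [1.1 0.4 0.2] 13.45 [ 8. 25. 88. 10. 71. 64.]
origin rel coaster mm [-72.2 281.9 136. ] tilt [0.003 0.006 1.   ]
ball wrist [([217, 178, 25, 25, 492], [229.0, 189.9])]
-60 138 0.5 ([-0.1287, 0.4588, -0.0912, 0.0016, -0.0029, 0.0009], 'rows>=3.5')
-60 138 1 ([-0.2583, 0.9193, -0.1719, 0.0034, -0.0068, 0.0022], 'rows>=7.0')
```

{"api": "step_arm", "payload": {"steps": [[-0.005,0.02,-0.004,0,0,0,1],[-0.017,0.06,-0.011,0,0,0,1],[-0.034,0.12,-0.022,0,0,0,1],[-0.052,0.185,-0.035,0,0,0,1],[-0.072,0.255,-0.048,0,0,0,1],[-0.092,0.325,-0.061,0,-0.001,0,1],[-0.111,0.395,-0.074,0,-0.002,0,1],[-0.131,0.465,-0.087,0.001,-0.003,0,1]]}}

```text
time_s: 14.17
position: [0.558, 0.0843, 0.2728]
tcp_rot: [[0.866, 0.492, -0.09], [0.501, -0.853, 0.149], [-0.003, -0.174, -0.985]]
force: [0.2, -0.4, -1.0]
opening: 0.181
grasp_force: 29.6
```

{"api": "step_arm", "payload": {"steps": [[-0.018,0.065,-0.012,0,0,0,1],[-0.036,0.13,-0.024,0,0,0,1],[-0.054,0.195,-0.036,0,0,0,1],[-0.072,0.255,-0.048,0,0,0,1],[-0.088,0.315,-0.059,0,0,0,1],[-0.104,0.37,-0.069,0,0,0,1],[-0.117,0.415,-0.078,0,0,0,1],[-0.124,0.44,-0.083,0,0,0,1]]}}

```text
time_s: 14.83
position: [0.5934, -0.0511, 0.2746]
tcp_rot: [[0.867, 0.491, -0.089], [0.499, -0.854, 0.149], [-0.003, -0.174, -0.985]]
force: [-0.1, 0.5, -0.8]
opening: 0.18
grasp_force: 29.6
```

```bash
python3 pl.py "[[-60,138,1],[-60,60,1],[-60,10,1],[-60,4,1]]"
```

```text
[ 0.5934 -0.0511  0.2746] F [-0.1  0.5 -0.8] 14.8333 [-19.  29.  81.   7.  78.  40.]
origin rel coaster mm [ -2.6   1.3 134.7] tilt [-0.    -0.003  1.   ]
ball wrist [([220, 174, 25, 27, 487], [232.8, 186.7])]
-60 138 1 ([0.004, 0.0032, -0.0112, 0.0014, 0.0024, -0.0024], 'rows>=0.1')
-60 60 1 ([0.0046, 0.0481, 0.2449, 0.0014, 0.0024, -0.0024], 'rows>=1.8')
-60 10 1 ([0.0049, 0.0769, 0.409, 0.0014, 0.0024, -0.0024], 'rows>=3.0')
-60 4 1 ([0.005, 0.0803, 0.4287, 0.0014, 0.0024, -0.0024], 'rows>=3.1')
```

{"api": "step_arm", "payload": {"steps": [[0.002,0.005,0.02,0,0.002,-0.002,1],[0.005,0.015,0.06,0,0.002,-0.002,1],[0.005,0.026,0.12,0,0.002,-0.002,1],[0.005,0.037,0.18,0,0.002,-0.002,1],[0.005,0.048,0.24,0,0.002,-0.002,1],[0.005,0.057,0.295,0,0.002,-0.002,1],[0.005,0.063,0.33,0.001,0.002,-0.002,1],[0.005,0.067,0.35,0.001,0.002,-0.002,1]]}}

```text
time_s: 15.55
position: [0.5938, -0.0476, 0.1663]
tcp_rot: [[0.864, 0.495, -0.091], [0.503, -0.851, 0.152], [-0.002, -0.178, -0.984]]
force: [-0.2, 0.7, -1.4]
opening: 0.183
grasp_force: 29.6
```

{"api": "step_arm", "payload": {"steps": [[0,0,0,0,0,0,1],[0,0,0,0,0,0,1]]}}

```text
time_s: 15.72
position: [0.5954, -0.0486, 0.1686]
tcp_rot: [[0.865, 0.495, -0.087], [0.503, -0.851, 0.151], [0.001, -0.175, -0.985]]
force: [-0.9, -1.2, -0.2]
opening: 0.181
grasp_force: 29.6
```

```bash
python3 pl.py "[[-60,10,1],[-60,6,1],[-60,4,1]]"
python3 - <<'E'
from h import *
a=capture("scene");st=read_state();c=capture("wrist")
h=cv2.cvtColor(a["image"],cv2.COLOR_RGB2HSV)
m=cv2.inRange(cv2.cvtColor(c["image"],cv2.COLOR_RGB2HSV),(8,70,60),(20,255,255));m[216:]=0
ys,xs=np.nonzero(m);P=np.array([onz(c,u,v,.004,st) for u,v in zip(xs[::5],ys[::5])]);P=P[np.hypot(*(P[:,:2]-[.5757,-.0178]).T)<.075]
hull=cv2.convexHull(P[:,:2].astype(np.float32)*1000);print(len(P),cv2.minEnclosingCircle(hull))
E
```

```text
[ 0.5954 -0.0486  0.1686] F [-0.9 -1.2 -0.2] 15.7167 [-19.  36.  86.   7.  66.  38.]
origin rel coaster mm [-0.4  3.9 28.8] tilt [-0.001  0.001  1.   ]
ball wrist [([220, 176, 25, 26, 490], [232.4, 188.3])]
-60 10 1 ([-0.0065, 0.0211, 0.0618, 0.0003, -0.0014, 0.0039], 'rows>=0.5')
-60 6 1 ([-0.0066, 0.0234, 0.0749, 0.0003, -0.0014, 0.0039], 'rows>=0.6')
-60 4 1 ([-0.0066, 0.0246, 0.0815, 0.0003, -0.0014, 0.0039], 'rows>=0.6')
1377 ((576.7113647460938, -17.693893432617188), 59.02062225341797)
```

{"api": "step_arm", "payload": {"steps": [[-0.003,0.008,0.015,0,0,0.002,1],[-0.006,0.015,0.035,0,0,0.004,1],[-0.006,0.02,0.05,0,0,0.004,1],[-0.006,0.021,0.062,0,0,0.004,1],[-0.006,0.023,0.07,0,0,0.004,1],[-0.006,0.024,0.075,0,0,0.004,1],[-0.006,0.024,0.075,0,0,0.004,1],[-0.006,0.024,0.075,0,0,0.004,1]]}}

```text
time_s: 16.53
position: [0.5954, -0.0526, 0.1452]
tcp_rot: [[0.866, 0.492, -0.087], [0.499, -0.853, 0.151], [0.0, -0.174, -0.985]]
force: [0.5, 0.5, -2.3]
opening: 0.185
grasp_force: 29.6
```

```bash
python3 pl.py "[[-60,5,1],[-60,4,1],[-60,3.5,1]]"
```

```text
[ 0.5954 -0.0526  0.1452] F [ 0.5  0.5 -2.3] 16.5333 [-19.  38.  87.   7.  63.  37.]
origin rel coaster mm [-0.3 -0.   5.3] tilt [-0.001  0.     1.   ]
ball wrist [([219, 176, 26, 26, 501], [231.7, 188.3])]
-60 5 1 ([0.001, 0.0, 0.0015, -0.0006, -0.0004, -0.0007], 'rows>=0.0')
-60 4 1 ([0.001, 0.0006, 0.0048, -0.0006, -0.0004, -0.0007], 'rows>=0.0')
-60 3.5 1 ([0.001, 0.0009, 0.0064, -0.0006, -0.0004, -0.0007], 'rows>=0.0')
```

{"api": "step_arm", "payload": {"steps": [[0.001,0,0.002,0,0,0,1],[0.001,0.0005,0.004,0,0,0,1],[0.001,0.0005,0.005,0,0,0,1],[0.001,0.0005,0.005,0,0,0,1],[0.001,0.0005,0.005,0,0,0,1]]}}

```text
time_s: 17.0
position: [0.5957, -0.0525, 0.1439]
tcp_rot: [[0.866, 0.492, -0.087], [0.499, -0.853, 0.151], [0.0, -0.174, -0.985]]
force: [0.4, -0.1, -0.2]
opening: 0.18
grasp_force: 29.6
```

Run:
```python
from h import *
st=read_state();print(st["position"],st["force"],st["moment"]);capture("top");st=read_state();print(st["position"],st["force"])
```

```text
[ 0.59570181 -0.05245817  0.14391681] [ 0.44759838 -0.1405121  -0.18674988] [-0.1283622  -0.08775757  0.00446886]
[ 0.5956807  -0.05245478  0.14391068] [ 0.41537779  0.17562369 -0.99021998]
```

{"api": "step_arm", "payload": {"steps": [[0,0,0.001,0,0,0,1],[0,0,0.0015,0,0,0,1],[0,0,0.0015,0,0,0,0.64],[0,0,0.0015,0,0,0,0.6],[0,0,0.0015,0,0,0,0.55],[0,0,0.0015,0,0,0,0.4],[0,0,0.0015,0,0,0,0.1],[0,0,0.0015,0,0,0,-0.2]]}}

```text
time_s: 17.72
position: [0.5954, -0.0523, 0.1431]
tcp_rot: [[0.866, 0.492, -0.087], [0.499, -0.853, 0.151], [-0.0, -0.175, -0.985]]
force: [0.7, -1.0, 0.4]
opening: 0.373
grasp_force: 0.0
```

{"api": "step_arm", "payload": {"steps": [[0,0,0,0,0,0,-0.3],[0,0,0,0,0,0,-0.3],[0,0,0,0,0,0,-0.3],[0,0,0,0,0,0,-0.3]]}}

```text
time_s: 18.05
position: [0.5956, -0.0523, 0.1433]
tcp_rot: [[0.866, 0.492, -0.087], [0.499, -0.853, 0.151], [0.0, -0.174, -0.985]]
force: [-1.1, -0.0, -0.2]
opening: 0.62
grasp_force: 0.0
```

```bash
python3 pl.py "[[-60,4,1]]"
```

```text
[ 0.5956 -0.0523  0.1433] F [-1.1 -0.  -0.2] 18.05 [-19.  38.  87.   7.  63.  37.]
origin rel coaster mm [-0.2  0.2  3.4] tilt [-0.001  0.     1.   ]
ball wrist [([219, 176, 26, 26, 503], [231.8, 188.3])]
-60 4 1 ([0.0003, 0.0003, -0.002, -0.0008, -0.0002, -0.0008], 'rows>=0.0')
```

Released, and the ball hasn't moved. I'll back off along the handle.

{"api": "step_arm", "payload": {"steps": [[0,0,-0.03,0,0,0,-0.3],[0,0,-0.09,0,0,0,-0.3],[0,0,-0.16,0,0,0,-0.3],[0,0,-0.24,0,0,0,-0.3],[0,0,-0.32,0,0,0,-0.3],[0,0,-0.38,0,0,0,-0.3],[0,0,-0.4,0,0,0,-0.3],[0,0,-0.4,0,0,0,-0.3]]}}

```text
time_s: 18.77
position: [0.6071, -0.0711, 0.2638]
tcp_rot: [[0.866, 0.492, -0.082], [0.499, -0.854, 0.149], [0.003, -0.171, -0.985]]
force: [-0.2, 0.4, 0.1]
opening: 0.65
grasp_force: 0.0
```

Run:
```python
from h import *
st=read_state();print(st["position"],np.abs(st["qvel"]).max(),st["time_s"])
c=capture("wrist");save(c,"w6.png",None,1.5)
```

```text
[ 0.60712904 -0.07111736  0.26384317] 3.1402380536524124 18.7667
```

View pics/w6.png

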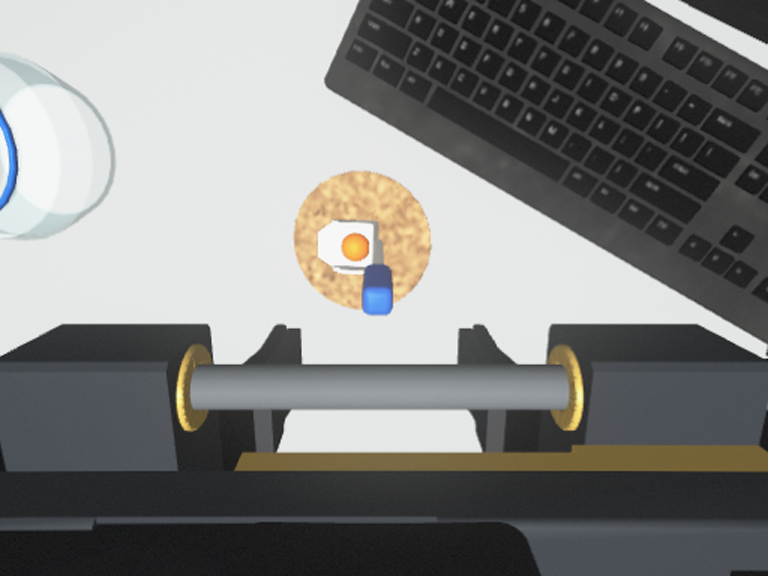

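The scoop stands in the middle of the coaster at (350,245) with the ball in it at (355,246), and the gripper is clear. I'm handing in.

```bash
python3 -c "
from rig import *
print(hand_in())"
```

```text
the job is handed in; nothing more can be done
None
```

The job is handed in at about 19 s: the white scoop stands upright in the middle of the cork coaster with the orange ball in it, and the gripper is open and clear of it.

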